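# Hold a spread circlip in place over a cable-reel axle's groove

### The arm

A 6-joint arm with a two-finger parallel gripper is mounted at the origin on the work surface. World frame = base frame: x ahead of the robot, y to its left, z up, the work surface at z = 0. Lengths are in m, angles in rad, forces in N, time in s.
With the tool pointing down it reaches from about 0.25 to 0.725 m from the base axis. Payload 4 kg.
Tool frame: the origin (TCP) lies on the centre line of the jaws, within the pads' length; the fingertips stand 25 mm ahead of it and the grasp point (between the pads) lies 6 mm ahead of it; z points along the fingers, x is the direction in which the jaws open and shut, and the axes are right-handed (so a half turn about z gives the same grasp; the last joint's range is limited). The gripper opens to 85 mm and grips with 20 to 120 N. Pads are 22 mm wide; open, the fingers measure 114 mm over their backs; the gripper's body (76 mm by 85 mm) begins 54 mm behind the grasp point. The pads swing forward as they close: fully open they stand 13 mm farther back than shut.
Start: joints at [1.16, 0.241, 0.005, 1.335, 0, 1.571], TCP at [0.2, 0.458, 0.256] pointing down, gripper open.
Joint ranges: [-2.72, 2.72], [-1.05, 1.87], [-1.09, 1.28], [-1.99, 2.15], [-1.42, 1.44], [-3.14, 3.14]. Speed limits (rad/s): [2.79, 2.79, 3.14, 3.14, 3.14, 3.14].

### API

Orientations are given as a unit quaternion [x, y, z, w].
In Python, from workcell import bot, imaging, order gives the robot as it stands.
- The arm moves only by the tool carry_out, never from a script. Its argument "moves" is a list of rows, each a list of 5 numbers: the shift along the tool's x, y, z scaled (see below), then the turn about the tool's z scaled (see below), then the opening, from -1 (shut) to 1 (fully open). In form: [[tx, ty, tz, roll, hand], ...]. A call has 1 to 20 rows; each row is the pose to reach, as a shift and turn from the pose commanded when the call began, along the tool's axes at that moment; what a row does not reach only later rows make up. The controller multiplies each number of a shift by 0.1 m and each number of a turn by 90 degrees. A row lasts 1/10 s, in which the tool goes at most 50 mm and 8.59 degrees, less where a joint would pass 70% of its speed; a pose out of reach is approached as far as the arm can. A call with a number of a shift or a turn outside -1 to 1 is refused whole. A call with a gripper value outside its range is refused whole. The fingers move at their own pace and stop on an object; the grip force is fixed at half the most. Time passes only in rows, so rows that repeat a pose let the fingers close. It gives the time, the measured TCP pose, the force and the opening at its end, in the units of the state.
- bot.get_obs(): the state, without advancing time (a new reading comes with each control period).
- imaging.camera(name): name is "side" or "top"; returns the picture (420x560x3 uint8, red, green, blue); there is no depth.
- imaging.camera_model(name): a dict with "fovy" (degrees; the focal length in pixels is half the picture's height over the tangent of half this angle, whatever the lens; pixels are square), "cx", "cy" (the principal point, pixels), "eye" and "rotation" of the camera in the world. Camera axes: x right, y up, looking along -z (the intrinsics and any distortion apply to the point x, -y, -z); pixel columns grow to the right and rows downward; lengths in m; the calibration is good to about 2 mm. A picture is of the moment at which its call begins. camera_model takes no time and is no camera call.
- order.job_done(): hands the job in, once; it reports no verdict.
The state is a dict: "clock": time; "joint_pos": joint angles; "joint_vel": joint speeds; "tau": joint torques, N m; "eef_pos": TCP position; "tool_rot": TCP orientation; "ft_force": force on the tool from outside, world axes, zero at the start; "ft_torque": the same for the moment, N m; "grip_width": finger opening in m.
Only numpy, scipy, OpenCV 4.12 (cv2) and the standard library are available. Lean on these libraries where they do the work, as an engineer would, in place of code of your own. Each camera call takes 0.05 s, during which the arm holds its last target.

### The job

A circlip (snap ring) hangs on the bent tips of the pliers on the wooden rest. Take the pliers by both handles, squeeze them right up to their stop so that the ring is fully spread, and carry it to the axle that already has its flat thrust washer on, leaving alone the other axle, which still wears its black transport cap. Slide the ring straight down over the axle end without forcing it and without ever letting it spring shut, until it lies level with the groove, lightly on or just above the washer, and finish holding it there: pliers level, still squeezed, nothing put down or let go, and the loose things on the bench undisturbed.

Things in the scene. Friction and masses are not known exactly. Their poses are not given: they have to be found in the camera images.
- pliers_grip (a point): grip point of the pliers: half-way between the two handles and half-way up them, 80 mm behind the pivot. The pliers lie level, handles 18 mm high and 72 mm long (45 to 117 mm behind the pivot), upright outer faces black; 50 mm apart over the outer faces when relaxed, 36 mm when squeezed to the stop (faces then parallel). At the start the grip point is 55 mm above the bench, with free air below and outside the handles here
- ring_center (a point): centre of the circlip, half-way up its 3 mm thickness, 132 mm straight ahead of the grip point and 29.5 mm lower. The steel ring stays on the plier tips. Spread to the stop it is a circle of inner diameter 41 mm and outer diameter 48 mm; relaxed its opening is only about 32 mm wide and does not pass the 36 mm axle. Two 5 mm tip pins rise from it, on the handle side, to the jaws, whose underside is 20 mm above the ring's middle
- pliers: the whole pliers with ring, loose, about 0.17 kg (hidden variation); origin at the pivot, level with the underside; its x axis points from handles to ring, y to the left handle, z up. They start lying loose on a fixed wooden block 34 mm wide and 46 mm high that reaches from 53 mm behind to 13 mm ahead of the pivot
- lever_l (a joint): half opening angle of the left lever, rad: 0 relaxed, 0.0865 squeezed to the stop (ring fully spread); fully spread counts from 0.065. Each lever turns the same way in mirror image. A spring pushes the handles apart with about 2 N at the start and 3.5 N at the stop, so any firm grip (20 N or more) across both handles squeezes them to the stop
- lever_r (a joint): same for the right lever
- washer: flat brass-coloured thrust washer, 56 mm outer diameter, 3 mm thick, fixed, on one of the two axles, lying on its hub; origin at the centre of its underside, 38 mm above the bench, on the axle's axis. The groove begins at its upper face. The ring's middle is 4.5 mm above this origin when it lies on the washer, 5.5 mm when centred in the groove
- cap: black plastic transport cap, 42 mm diameter, 28 mm high, fixed over the end of the other axle; origin at the centre of its underside, 38 mm above the bench
- axle_1: first axle unit; origin on its upright axis, at the underside of its plate (bench level). Axle: steel, 36 mm diameter, its end 56 mm above the bench with a 1.5 mm bevel; groove 5 mm wide (41 to 46 mm above the bench), 1.5 mm deep; hub below 68 mm diameter up to 38 mm, on a 90 mm square plate; all fixed
- axle_2: same for the second axle, of the same make. Which axle has the washer and which has the cap changes from start to start
- driver: loose screwdriver, bystander; origin at its underside or axis
- plug: loose round red plug body 48 mm dia, 66 mm high, bystander; origin at its underside or axis
- plug_small: loose round red plug body 38 mm dia, 56 mm high, bystander; origin at its underside or axis
- spare_collar: loose plain steel collar 44 mm dia, 14 mm high lying on the bench, bystander; origin at its underside or axis
- terminal: loose grey terminal block 26 x 60 x 18 mm, bystander; origin at its underside or axis
- spray: loose grey bottle 60 mm dia, 150 mm high with a cap, bystander; origin at its underside or axis
- tray: empty loose open tray 100 x 150 x 30 mm, bystander; origin at its underside or axis
Things that resemble listed ones, but are neither listed nor needed, are in the scene too. What is shaped like the pliers but blue is not meant.

How it is judged:
By the outcome, as a careful person would: the job done as asked, in the order asked, and still so for the second after the job is handed in, while the arm keeps its last pose, push and grip.
It also fails if it takes over 38 s, if anything falls off the work surface, if the arm or the gripper's body presses on something with over 40 N, if the wrist force passes 120 N, or if a joint passes its speed limit or range.

## Working session

There is one attempt and no reset: what is moved stays moved. The work goes in short steps, Python scripts to look and compute and a tool call to move; the robot and the scene stay as the last step left them, time stands still between calls to the robot, and variables do not carry over. Pictures are saved under pics/ and viewed, and the job is handed in when it is done.

Besides the shell and the picture viewer there is one more tool, called by a JSON object that holds its "method" and its "body", one argument or row to a line. carry_out: Moves the arm, as the interface text tells. Its arguments: {"type":"object","properties":{"moves":{"type":"array","items":{"type":"array","items":{"type":"number","minimum":-1,"maximum":1}}}},"required":["moves"]}

```bash
mkdir -p pics; ls; python3 - <<'E'
from workcell import bot, imaging, order
import cv2
for n in ("top","side"):
    im=imaging.camera(n); cv2.imwrite(f"pics/{n}0.png",im[:,:,::-1]); print(n,imaging.camera_model(n))
print(bot.get_obs())
E
```

```text
pics
top {'fovy': 50.50289354069677, 'cx': 284.8978035664153, 'cy': 209.30334585705356, 'eye': array([ 0.31877509, -0.00583473,  1.22245449]), 'rotation': array([ 0.05933525, -0.0479393 , -0.70443836,  0.70565412])}
side {'fovy': 57.87839787983427, 'cx': 279.6181512396646, 'cy': 207.77387153295936, 'eye': array([0.4514811 , 0.79451333, 0.64360713]), 'rotation': array([-0.01812167,  0.44782146,  0.89333458, -0.0328765 ])}
{'clock': 0.1, 'joint_pos': array([ 1.15995981e+00,  2.41334436e-01,  3.85675840e-03,  1.33522102e+00,
       -1.15877541e-05,  1.57079480e+00]), 'joint_vel': array([ 0.00050422,  0.00045133,  0.00123914,  0.00121461, -0.00049527,
       -0.00014065]), 'tau': array([ 7.52486449e-04, -3.73138940e+01,  2.53009933e+01,  1.08725848e-02,
        9.44457133e-05,  9.26436485e-06]), 'eef_pos': array([0.19948038, 0.45790842, 0.25550271]), 'tool_rot': array([ 8.36472862e-01,  5.48007524e-01, -7.92467501e-04,  5.26102620e-04]), 'ft_force': array([ 0.32326903,  0.30439224, -0.23019734]), 'ft_torque': array([-0.02941266, -0.01662596,  0.00058994]), 'grip_width': 0.08516106938005708}
```

View pics/top0.png

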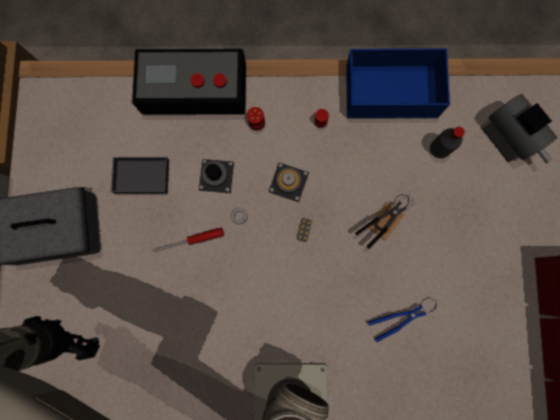

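View pics/side0.png

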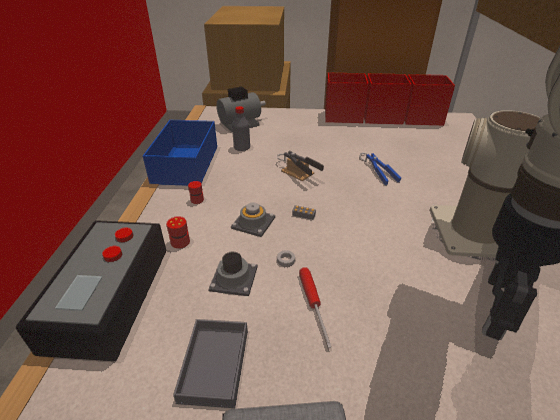

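The top view shows the black-handled pliers at about (385,220) with the ring at (403,200). The washer axle is at (289,181), the capped axle at (215,174), and the blue decoy pliers at (405,318). Next I'll zoom in and measure.

```bash
cat > h.py <<'E'
import numpy as np, cv2
from scipy.spatial.transform import Rotation as R
from workcell import bot, imaging, order
def M(n):
    m=imaging.camera_model(n); return 210/np.tan(np.radians(m['fovy']/2)),m['cx'],m['cy'],np.array(m['eye']),R.from_quat(m['rotation']).as_matrix()
def ray(n,u,v):
    f,cx,cy,e,r=M(n); d=r@np.array([(u-cx)/f,-(v-cy)/f,-1]); return e,d/np.linalg.norm(d)
def plane(n,u,v,z):
    e,d=ray(n,u,v); return e+d*(z-e[2])/d[2]
def proj(n,p):
    f,cx,cy,e,r=M(n); q=r.T@(np.asarray(p)-e); return np.array([cx+f*q[0]/-q[2],cy-f*q[1]/-q[2]])
def tri(u1,u2):
    (a,d),(b,g)=ray("top",*u1),ray("side",*u2)
    s=np.linalg.lstsq(np.c_[d,-g],b-a,rcond=None)[0]; p,q=a+s[0]*d,b+s[1]*g
    return (p+q)/2,np.linalg.norm(p-q)
E
python3 - <<'E'
from h import *
def crop(n,x,y,w,h,s,o):
    im=cv2.imread(f"pics/{n}0.png")[y:y+h,x:x+w]; cv2.imwrite(o,cv2.convertScaleAbs(cv2.resize(im,None,fx=s,fy=s,interpolation=cv2.INTER_CUBIC),alpha=1.5,beta=10))
crop("top",340,185,80,70,8,"pics/c1.png")
crop("top",260,155,60,55,10,"pics/c2.png")
crop("side",265,140,70,50,10,"pics/c3.png")
crop("side",225,195,60,45,10,"pics/c4.png")
E
```

```text
(no output)
```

View pics/c1.png

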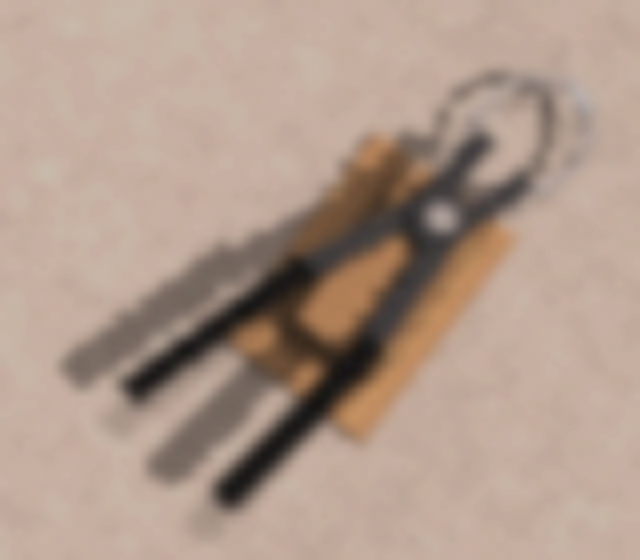

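View pics/c2.png

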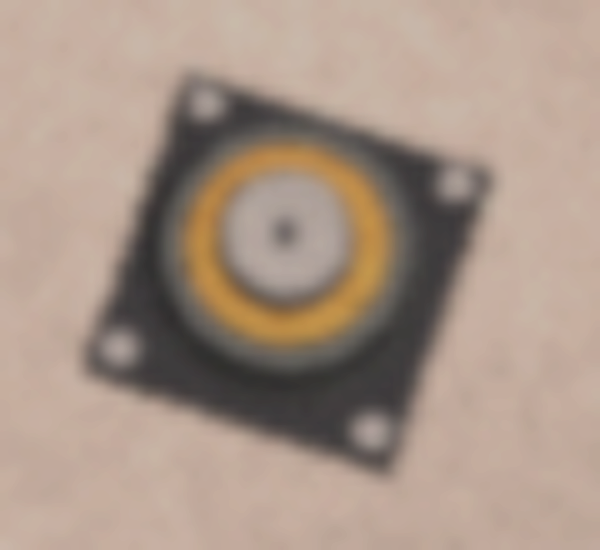

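View pics/c3.png

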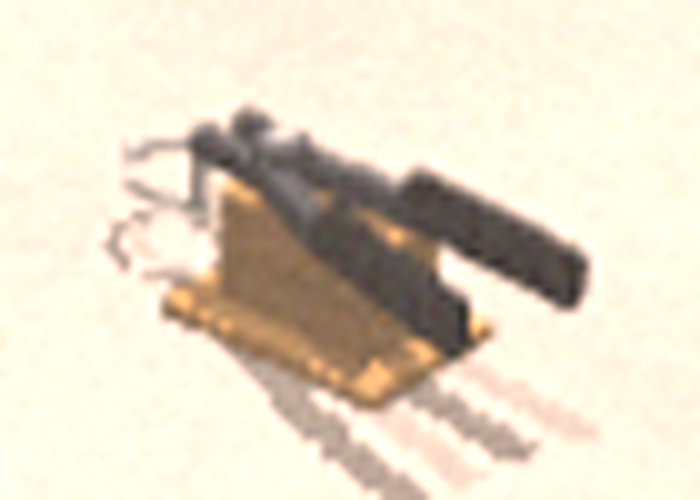

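View pics/c4.png

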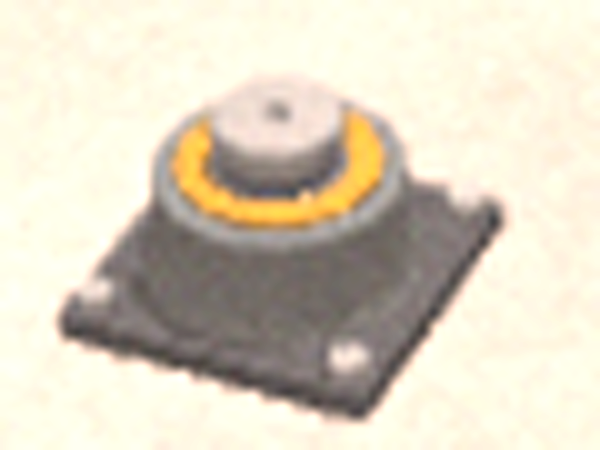

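The crops show: pivot bright spot at about (395,212), handle ends at about (357,233) and (368.5,247), the ring at about (402,200), and the washer axle end centre at about (288.4,178.5). Now for subpixel measurement.

```bash
python3 - <<'E'
from h import *
im=cv2.imread("pics/top0.png"); 
# handles
s=6
def up(x,y,w,h): return cv2.resize(im[y:y+h,x:x+w],None,fx=s,fy=s,interpolation=cv2.INTER_CUBIC)
def px(x,y,u,v): return x+(u+.5)/s-.5, y+(v+.5)/s-.5
x,y=340,185; c=up(x,y,80,70); g=c.max(2)
for th in (32,38,45):
    m=(g<th).astype(np.uint8)
    n,l,st,ce=cv2.connectedComponentsWithStats(m)
    for i in np.argsort(-st[1:,4])[:3]+1:
        pts=np.argwhere(l==i)[:,::-1].astype(np.float32)
        (cc,sz,a)=cv2.minAreaRect(pts)
        P=plane("top",*px(x,y,*cc),0.062); bx=cv2.boxPoints((cc,sz,a))
        W=np.array([plane("top",*px(x,y,*b),0.062)[:2] for b in bx])
        e=W[1]-W[0],W[2]-W[1]; e=max(e,key=np.linalg.norm)
        print(th,st[i,4],P.round(4),px(x,y,*cc),"sizes mm",[round(1e3*np.linalg.norm(W[k+1]-W[k]),1) for k in(0,1)],"dir deg",np.degrees(np.arctan2(e[1],e[0])).round(1))
print("pivot",plane("top",395,212,0.064))
# washer: hsv yellow
x,y=260,155;c=up(x,y,60,55);h=cv2.cvtColor(c,cv2.COLOR_BGR2HSV)
m=((h[...,0]>12)&(h[...,0]<32)&(h[...,1]>130)).astype(np.uint8)
cn=max(cv2.findContours(m,cv2.RETR_EXTERNAL,cv2.CHAIN_APPROX_NONE)[0],key=cv2.contourArea)
el=cv2.fitEllipse(cn);u=px(x,y,*el[0]);print("washer top",u,np.array(el[1])/s,plane("top",*u,0.041))
im2=im; im=cv2.imread("pics/side0.png")
x,y=225,190;c=up(x,y,60,50);h=cv2.cvtColor(c,cv2.COLOR_BGR2HSV)
m=((h[...,0]>12)&(h[...,0]<32)&(h[...,1]>130)).astype(np.uint8)
cn=max(cv2.findContours(m,cv2.RETR_EXTERNAL,cv2.CHAIN_APPROX_NONE)[0],key=cv2.contourArea)
el=cv2.fitEllipse(cv2.convexHull(cn));us=px(x,y,*el[0]);print("washer side",us,np.array(el[1])/s,plane("side",*us,0.041)); print(tri(u,us))
# axle top hole
print("axle hole",plane("top",260+28.4+0,155+23.2,0.056),plane("side",225+27.7,195+11.1,0.056))
E
```

```text
32 2633 [ 0.4259 -0.2263  0.062 ] (376.750005086263, 236.08333841959634) sizes mm [np.float64(74.2), np.float64(11.5)] dir deg -45.6
32 2348 [ 0.4535 -0.2038  0.062 ] (367.8407618204753, 225.5380605061849) sizes mm [np.float64(74.2), np.float64(9.5)] dir deg -53.4
32 297 [ 0.4851 -0.2659  0.062 ] (391.250005086263, 213.58333587646484) sizes mm [np.float64(5.5), np.float64(14.8)] dir deg -155.3
38 4552 [ 0.4471 -0.2355  0.062 ] (380.0833384195964, 228.0) sizes mm [np.float64(118.1), np.float64(30.2)] dir deg -45.5
38 2900 [ 0.4552 -0.2069  0.062 ] (369.0191599527995, 224.91282653808594) sizes mm [np.float64(81.9), np.float64(11.7)] dir deg -53.2
38 61 [ 0.5003 -0.2756  0.062 ] (394.7794138590495, 207.8823496500651) sizes mm [np.float64(6.2), np.float64(2.3)] dir deg -59.1
45 10683 [ 0.4598 -0.2409  0.062 ] (381.99195861816406, 223.17988077799478) sizes mm [np.float64(141.9), np.float64(52.5)] dir deg -50.0
45 255 [ 0.4948 -0.2916  0.062 ] (400.974365234375, 209.9551239013672) sizes mm [np.float64(19.0), np.float64(3.8)] dir deg -60.4
pivot [ 0.48905515 -0.27533562  0.064     ]
washer top (288.21499888102215, 178.98766072591147) [19.45256551 19.85941823] [0.5827786 0.0047744 0.041    ]
washer side (252.42325337727866, 210.8411102294922) [13.00168101 20.91837819] [0.58394255 0.00827459 0.041     ]
(array([0.58397868, 0.00479901, 0.03821219]), np.float64(0.0011264602081609801))
axle hole [0.58158365 0.00414798 0.056     ] [0.58262438 0.00753226 0.056     ]
```

{"method": "carry_out", "body": {
  "moves": [
    [-1,0.94,0,0,1],
    [-1,0.94,0,0,1],
    [-1,0.94,0,0,1]
  ]
}}

```text
clock: 0.4
eef_pos: [0.2458, 0.3267, 0.2556]
tool_rot: [0.836, 0.548, -0.001, 0.001]
ft_force: [1.0, -0.3, 0.8]
grip_width: 0.0851
```

{"method": "carry_out", "body": {
  "moves": [
    [-1,0.94,0,0,1],
    [-1,0.94,0,0,1],
    [-1,0.94,0,0,1]
  ]
}}

```text
clock: 0.7
eef_pos: [0.292, 0.1975, 0.256]
tool_rot: [0.837, 0.548, -0.0, 0.0]
ft_force: [0.5, 0.5, -0.6]
grip_width: 0.0855
```

{"method": "carry_out", "body": {
  "moves": [
    [-1,0.94,0,0,1],
    [-1,0.94,0,0,1],
    [-1,0.94,0,0,1]
  ]
}}

```text
clock: 1.0
eef_pos: [0.3384, 0.0684, 0.2562]
tool_rot: [0.837, 0.547, -0.0, 0.0]
ft_force: [0.5, 0.9, 0.1]
grip_width: 0.0853
```

{"method": "carry_out", "body": {
  "moves": [
    [-1,0.94,0,0,1],
    [-1,0.94,0,0,1],
    [-1,0.94,0,0,1]
  ]
}}

```text
clock: 1.3
eef_pos: [0.3849, -0.0611, 0.2561]
tool_rot: [0.837, 0.547, -0.0, 0.0]
ft_force: [0.1, 0.0, 0.2]
grip_width: 0.0854
```

{"method": "carry_out", "body": {
  "moves": [
    [-1,0.92,0,0.29,1],
    [-1,0.92,0,0.29,1],
    [-1,0.92,0,0.29,1],
    [-1,0.92,0,0.29,1],
    [-1,0.92,0,0.29,1],
    [-1,0.92,0,0.29,1]
  ]
}}

```text
clock: 1.9
eef_pos: [0.4284, -0.186, 0.2559]
tool_rot: [0.938, 0.346, -0.0, -0.001]
ft_force: [-0.8, -0.1, -0.4]
grip_width: 0.0852
```

```bash
cat >> h.py <<'E'
def go(T,psi=None):
    "delta to world target T in tool units; psi = wanted tool x angle deg"
    o=bot.get_obs(); r=R.from_quat(o['tool_rot']).as_matrix(); d=r.T@(np.asarray(T)-o['eef_pos'])*10
    a=np.degrees(np.arctan2(r[1,0],r[0,0]))
    print("t",o['clock'],"pos",o['eef_pos'].round(4),"toolx",a.round(2),"j6",o['joint_pos'][5].round(2),"tilt",r[:,2].round(4),"w",o['grip_width'].round(4),"F",o['ft_force'].round(1),"M",o['ft_torque'].round(2))
    print("move",d.round(3), None if psi is None else round((a-psi)/90,3))
def grab(tag):
    for n in("top","side"): cv2.imwrite(f"pics/{n}{tag}.png",imaging.camera(n)[:,:,::-1])
def crop(n,tag,x,y,w,h,s,o,al=1.5):
    im=cv2.imread(f"pics/{n}{tag}.png")[y:y+h,x:x+w]; cv2.imwrite(o,cv2.convertScaleAbs(cv2.resize(im,None,fx=s,fy=s,interpolation=cv2.INTER_CUBIC),alpha=al,beta=10))
E
python3 - <<'E'
from h import *
go([0.439,-0.2145,0.12],40)
E
```

```text
Traceback (most recent call last):
  File "h.py", line 20, in go
    print("t",o['clock'],"pos",o['eef_pos'].round(4),"toolx",a.round(2),"j6",o['joint_pos'][5].round(2),"tilt",r[:,2].round(4),"w",o['grip_width'].round(4),"F",o['ft_force'].round(1),"M",o['ft_torque'].round(2))
                                                                                                                                   ^^^^^^^^^^^^^^^^^^^^^
AttributeError: 'float' object has no attribute 'round'
```

```bash
sed -i "s/o\['grip_width'\].round(4)/round(o['grip_width'],4)/" h.py
python3 - <<'E'
from h import *
go([0.439,-0.2145,0.156],40)
E
```

```text
t 1.9 pos [ 0.4284 -0.186   0.2559] toolx 40.46 j6 0.45 tilt [-1.3e-03  9.0e-04 -1.0e+00] w 0.0852 F [-0.8 -0.1 -0.4] M [-0.02  0.    0.02]
move [-0.104  0.287  0.999] 0.005
```

{"method": "carry_out", "body": {
  "moves": [
    [-0.1,0.29,0.5,0,1],
    [-0.1,0.29,1,0,1],
    [-0.1,0.29,1,0,1],
    [-0.1,0.29,1,0,1]
  ]
}}

```text
clock: 2.3
eef_pos: [0.4388, -0.2137, 0.1554]
tool_rot: [0.938, 0.346, -0.001, -0.002]
ft_force: [-0.5, -0.6, 1.4]
grip_width: 0.0856
```

```bash
python3 - <<'E'
from h import *
go([0.439,-0.2145,0.058],40); grab(1)
crop("top",1,330,170,100,90,7,"pics/c5.png",1.8)
crop("side",1,255,110,110,90,7,"pics/c6.png",1.3)
E
```

```text
t 2.3 pos [ 0.4388 -0.2137  0.1554] toolx 40.48 j6 0.41 tilt [-0.004   0.0022 -1.    ] w 0.0856 F [-0.5 -0.6  1.4] M [ 0.   -0.05 -0.01]
move [-0.002  0.011  0.974] 0.005
```

View pics/c5.png

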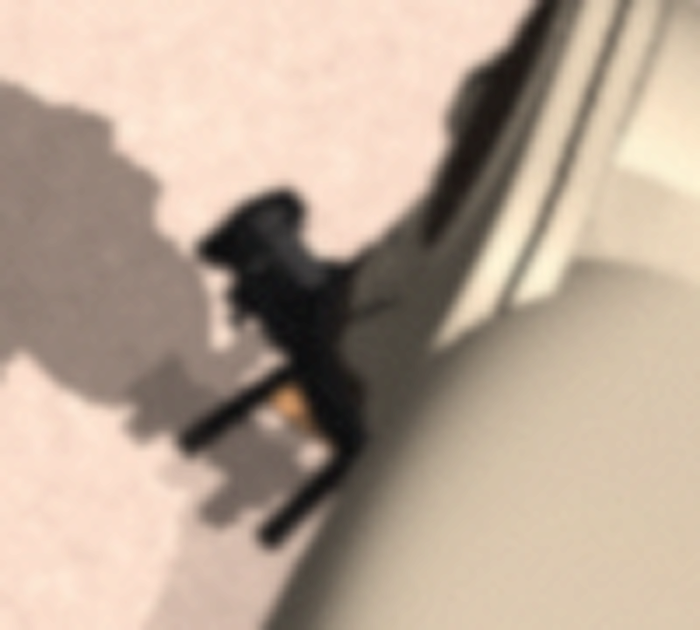

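View pics/c6.png

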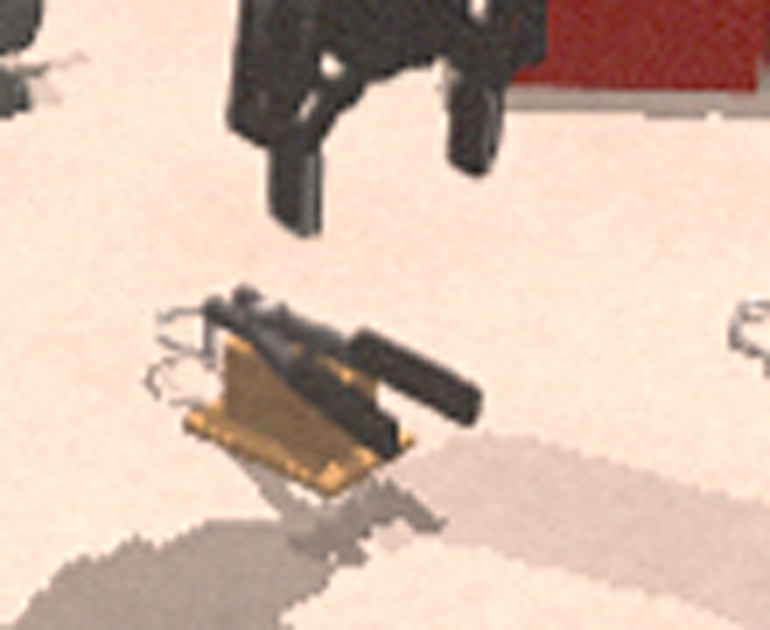

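```bash
python3 - <<'E'
from h import *
for psi in(-49.5,-50.5):
  a=np.radians(psi);f=np.array([np.cos(a),np.sin(a),0]);l=np.array([-f[1],f[0],0]);G=np.array([.439,-.2145,.055])
  for nm,P in dict(Rrear=G-.037*f-.0265*l+[0,0,.009],Lrear=G-.037*f+.0265*l+[0,0,.009],Rrear_out_bot=G-.037*f-.028*l-[0,0,.009],Lfront=G+.035*f+.021*l+[0,0,.009],ringc=G+.132*f-[0,0,.0295],pivot=G+.08*f+[0,0,.009]).items():
    print(psi,nm,proj("top",P).round(1),proj("side",P).round(1))
o=bot.get_obs();r=R.from_quat(o['tool_rot']).as_matrix()
for s in(1,-1): print("tip",proj("side",o['eef_pos']+r@[s*.0475,0,.012]).round(1),proj("top",o['eef_pos']+r@[s*.0475,0,.012]).round(1))
E
```

```text
-49.5 Rrear [368.4 248. ] [323.9 164.9]
-49.5 Lrear [354.8 232.5] [310.3 170.3]
-49.5 Rrear_out_bot [367.7 248.9] [323.9 169.9]
-49.5 Lfront [376.8 216.3] [296.6 160. ]
-49.5 ringc [405.9 201.1] [283.2 156.6]
-49.5 pivot [395.  211.3] [293.  152.4]
-50.5 Rrear [368.1 247.9] [323.9 165. ]
-50.5 Lrear [354.8 232.2] [310.1 170.3]
-50.5 Rrear_out_bot [367.4 248.8] [323.8 170. ]
-50.5 Lfront [377.1 216.4] [296.7 159.9]
-50.5 ringc [406.5 201.7] [283.8 156.4]
-50.5 pivot [395.3 211.7] [293.4 152.2]
tip [296.8 142.1] [365.4 211.8]
tip [322.  133.4] [391.7 241.5]
```

```bash
python3 - <<'E'
from h import *
crop("side",0,270,140,60,50,12,"pics/c7.png",1.1)
E
```

```text
(no output)
```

View pics/c7.png

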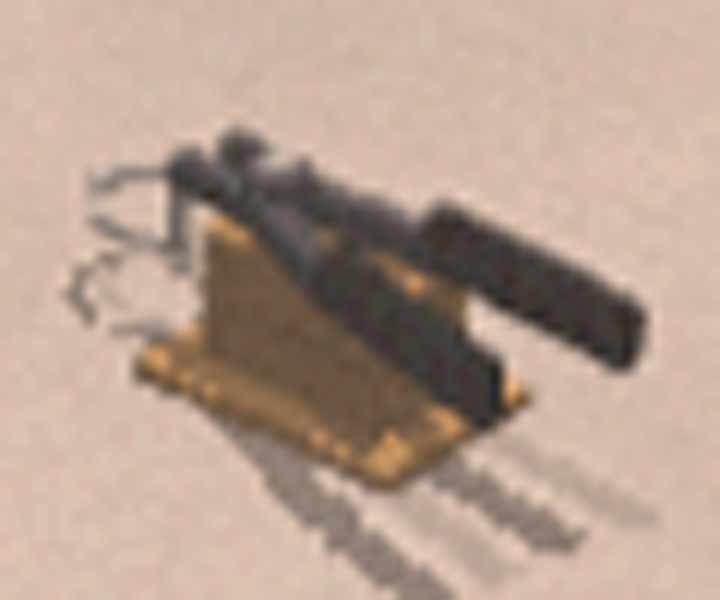

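{"method": "carry_out", "body": {
  "moves": [
    [0,0.02,0.4,0.005,1],
    [0,0.02,0.7,0.005,1],
    [0,0.02,0.9,0.005,1],
    [0,0.02,0.975,0.005,1],
    [0,0.02,0.975,0.005,0.4],
    [0,0.02,0.975,0.005,0.4],
    [0,0.02,0.975,0.005,0.4],
    [0,0.02,0.975,0.005,0.4]
  ]
}}

```text
clock: 3.2
eef_pos: [0.4425, -0.2174, 0.0601]
tool_rot: [0.94, 0.341, 0.001, 0.001]
ft_force: [-0.3, 0.0, 0.4]
grip_width: 0.0597
```

```bash
python3 - <<'E'
from h import *
go([0.440,-0.2155,0.058],40); grab(2)
crop("top",2,330,170,100,90,7,"pics/c8.png",1.8)
crop("side",2,255,110,90,80,8,"pics/c9.png",1.3)
E
```

```text
t 3.2 pos [ 0.4425 -0.2174  0.0601] toolx 39.92 j6 0.42 tilt [ 0.0024 -0.0012 -1.    ] w 0.0597 F [-0.3  0.   0.4] M [0.05 0.01 0.  ]
move [-0.007 -0.031  0.021] -0.001
```

View pics/c9.png

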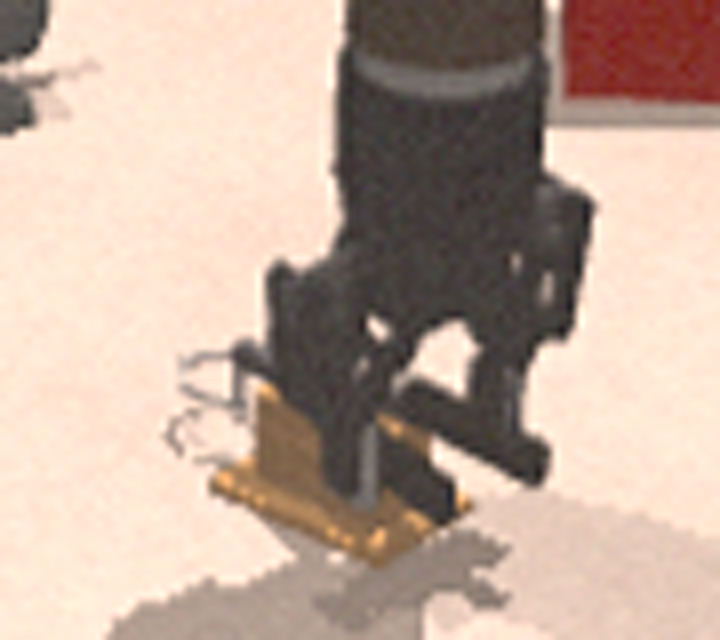

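View pics/c8.png

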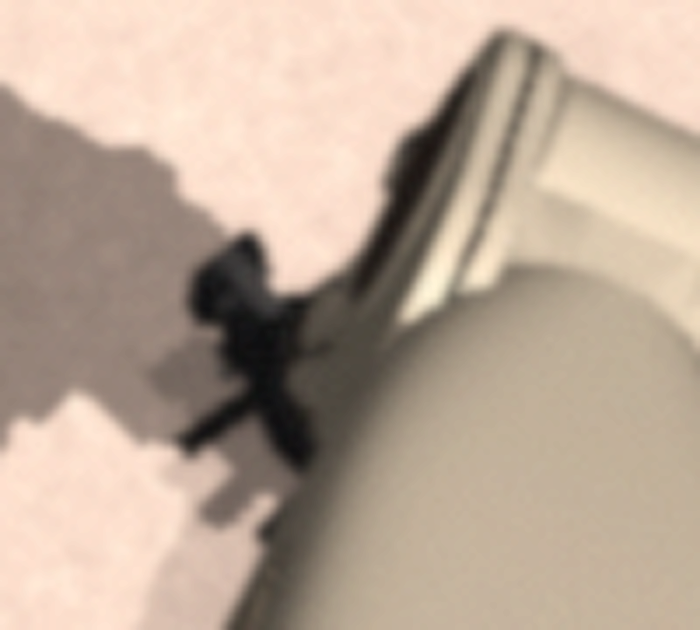

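{"method": "carry_out", "body": {
  "moves": [
    [0,-0.02,0.02,0,0.32],
    [0,-0.02,0.02,0,0.26],
    [0,-0.02,0.02,0,0.2],
    [0,-0.02,0.02,0,0.2],
    [0,-0.02,0.02,0,0.2]
  ]
}}

```text
clock: 3.8
eef_pos: [0.4399, -0.2152, 0.0566]
tool_rot: [0.94, 0.341, -0.0, -0.0]
ft_force: [-1.4, 0.7, 0.3]
grip_width: 0.0511
```

{"method": "carry_out", "body": {
  "moves": [
    [0,0,0,0,0.14],
    [0,0,0,0,0.1],
    [0,0,-0.004,0,0.06],
    [0,0,-0.008,0,0.02],
    [0,0,-0.012,0,-0.02],
    [0,0,-0.016,0,-0.06],
    [0,0,-0.018,0,-0.1],
    [0,0,-0.02,0,-0.14],
    [0,0,-0.022,0,-0.18],
    [0,0,-0.022,0,-0.25],
    [0,0,-0.022,0,-0.5],
    [0,0,-0.022,0,-1],
    [0,0,-0.022,0,-1],
    [0,0,-0.022,0,-1],
    [0,0,-0.022,0,-1]
  ]
}}

```text
clock: 5.3
eef_pos: [0.4406, -0.2154, 0.0593]
tool_rot: [0.94, 0.341, 0.0, 0.0]
ft_force: [0.4, 3.9, 5.8]
grip_width: 0.0299
```

```bash
python3 - <<'E'
from h import *
go([0.440,-0.2155,0.16],40); grab(3)
crop("top",3,330,170,100,90,7,"pics/c10.png",1.8)
crop("side",3,255,110,90,80,8,"pics/c11.png",1.3)
E
```

```text
t 5.3 pos [ 0.4406 -0.2154  0.0593] toolx 39.93 j6 0.42 tilt [ 9.e-04  1.e-04 -1.e+00] w 0.0299 F [0.4 3.9 5.8] M [ 0.55 -0.15  0.06]
move [-0.005 -0.003 -1.007] -0.001
```

View pics/c11.png

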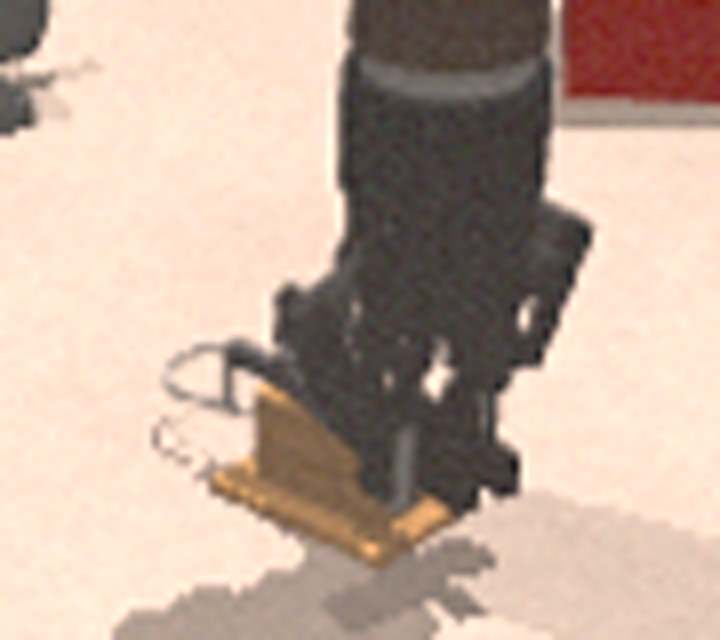

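View pics/c10.png

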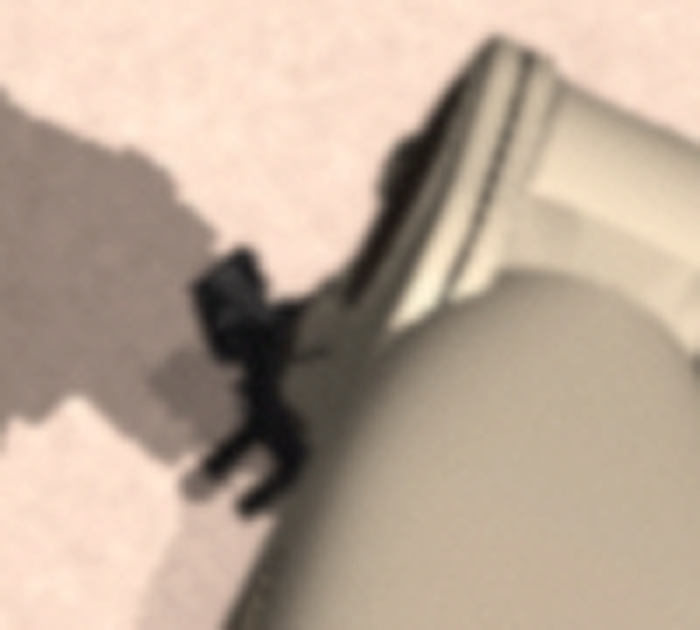

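The handles are between the pads and now parallel, and the ring looks rounder in the side view around (281,157). I'll lift gently and check.

{"method": "carry_out", "body": {
  "moves": [
    [0,0,-0.03,0,-1],
    [0,0,-0.08,0,-1],
    [0,0,-0.16,0,-1],
    [0,0,-0.3,0,-1],
    [0,0,-0.5,0,-1],
    [0,0,-0.7,0,-1],
    [0,0,-0.9,0,-1],
    [0,0,-1,0,-1],
    [0,0,-1,0,-1]
  ]
}}

```text
clock: 6.3
eef_pos: [0.4411, -0.2161, 0.1606]
tool_rot: [0.94, 0.341, 0.001, 0.001]
ft_force: [0.0, 0.1, -1.6]
grip_width: 0.0297
```

```bash
python3 - <<'E'
from h import *
go([0.440,-0.2155,0.16],40); grab(4)
crop("side",4,235,80,110,100,7,"pics/c13.png",1.3)
crop("top",4,330,130,110,110,5,"pics/c12.png",1.8)
E
```

```text
t 6.3 pos [ 0.4411 -0.2161  0.1606] toolx 39.9 j6 0.42 tilt [ 0.0029 -0.0017 -1.    ] w 0.0297 F [ 0.   0.1 -1.6] M [ 0.06  0.07 -0.04]
move [-0.005 -0.012  0.006] -0.001
```

View pics/c13.png

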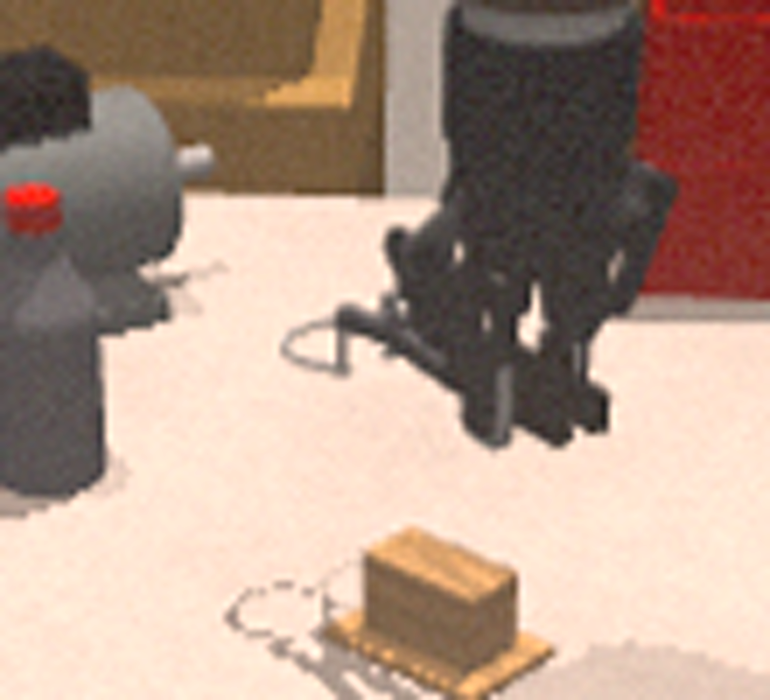

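View pics/c12.png

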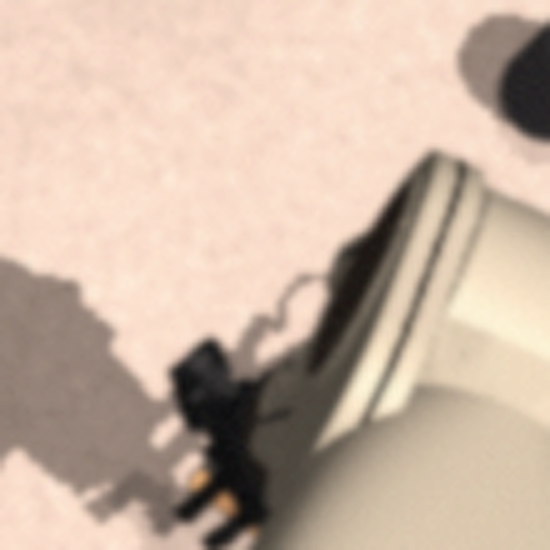

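The pliers are lifted, the wrist reads −1.6 N (about 0.17 kg), and the ring is spread, seen at (281,129) in the side view. Now I'll turn and carry toward the washer axle.

{"method": "carry_out", "body": {
  "moves": [
    [0.08,-0.02,0,-0.05,-1],
    [0.16,-0.04,0,-0.11,-1],
    [0.24,-0.06,0,-0.18,-1],
    [0.32,-0.08,0,-0.25,-1],
    [0.4,-0.1,0,-0.32,-1],
    [0.48,-0.12,0,-0.39,-1],
    [0.54,-0.14,0,-0.46,-1],
    [0.6,-0.16,0,-0.52,-1],
    [0.6,-0.16,0,-0.57,-1],
    [0.6,-0.16,0,-0.6,-1],
    [0.6,-0.16,0,-0.6,-1]
  ]
}}

```text
clock: 7.5
eef_pos: [0.475, -0.1643, 0.1575]
tool_rot: [0.683, 0.731, -0.001, -0.001]
ft_force: [-0.4, 0.6, -2.6]
grip_width: 0.0296
```

```bash
python3 - <<'E'
from h import *
go([0.517,-0.1095,0.16],150)
E
```

```text
t 7.5 pos [ 0.475  -0.1643  0.1575] toolx 93.91 j6 -0.4 tilt [-3.e-03  8.e-04 -1.e+00] w 0.0296 F [-0.4  0.6 -2.6] M [-0.02  0.11 -0.02]
move [ 0.519  0.456 -0.026] -0.623
```

{"method": "carry_out", "body": {
  "moves": [
    [0.06,0.05,0,-0.05,-1],
    [0.14,0.12,0,-0.12,-1],
    [0.22,0.2,0,-0.19,-1],
    [0.3,0.27,0,-0.26,-1],
    [0.38,0.34,0,-0.33,-1],
    [0.46,0.4,0,-0.4,-1],
    [0.52,0.46,0,-0.47,-1],
    [0.52,0.46,0,-0.54,-1],
    [0.52,0.46,0,-0.59,-1],
    [0.52,0.46,0,-0.62,-1],
    [0.52,0.46,0,-0.62,-1],
    [0.52,0.46,0,-0.62,-1]
  ]
}}

```text
clock: 8.7
eef_pos: [0.5179, -0.1097, 0.1583]
tool_rot: [0.262, 0.965, -0.0, -0.001]
ft_force: [-1.2, 0.4, -2.2]
grip_width: 0.0295
```

```bash
python3 - <<'E'
from h import *
go([0.517,-0.1095,0.16],150); grab(5)
crop("side",5,200,110,120,130,5,"pics/c15.png",1.3)
crop("top",5,250,110,110,110,5,"pics/c14.png",1.8)
E
```

```text
t 8.7 pos [ 0.5179 -0.1097  0.1583] toolx 149.61 j6 -1.25 tilt [-1.3e-03  1.0e-04 -1.0e+00] w 0.0295 F [-1.2  0.4 -2.2] M [-0.05  0.02  0.01]
move [ 0.009 -0.003 -0.017] -0.004
```

View pics/c15.png

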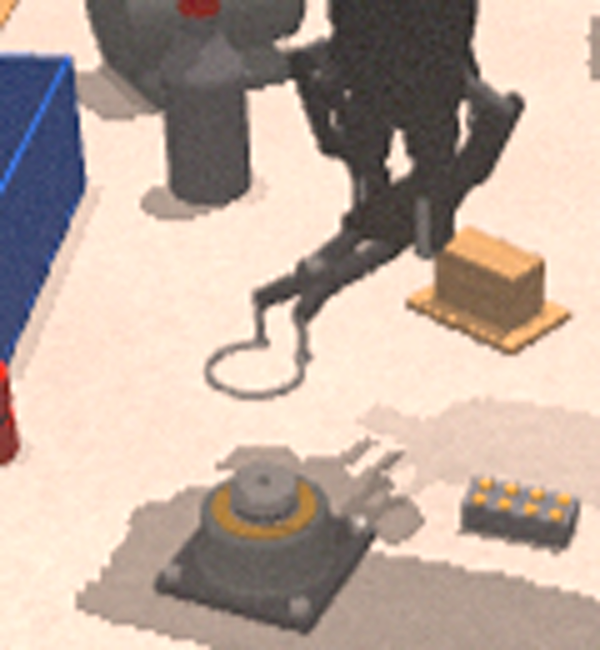

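View pics/c14.png

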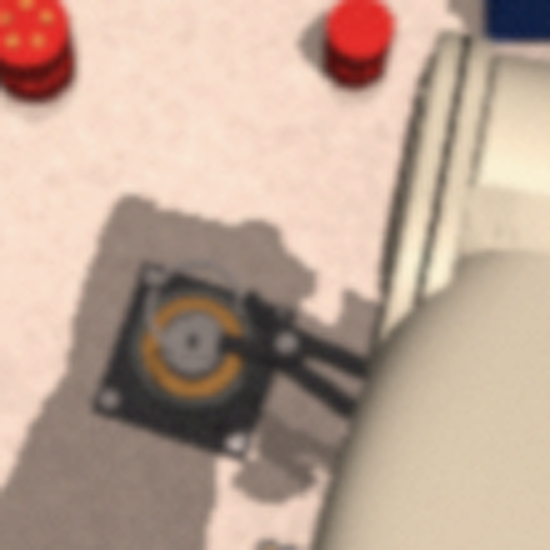

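Side view: the ring is at about (251,184), level with both pins visible, and the axle is at about (253,207). Top view: the ring outline surrounds about (290,172), and the axle end is at about (288.5,178). I'll enlarge to fit the ring.

```bash
python3 - <<'E'
from h import *
crop("side",5,236,160,44,36,16,"pics/c17.png",1.3)
crop("top",5,268,152,56,44,13,"pics/c16.png",2.2)
E
```

```text
(no output)
```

View pics/c16.png

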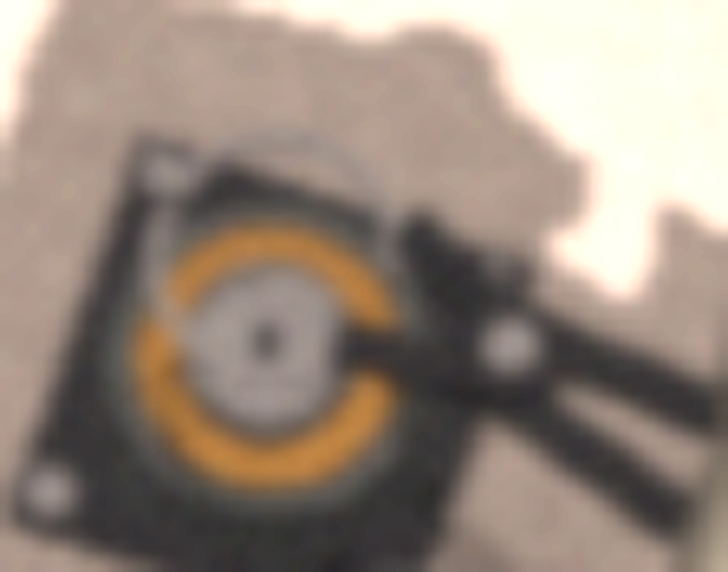

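View pics/c17.png

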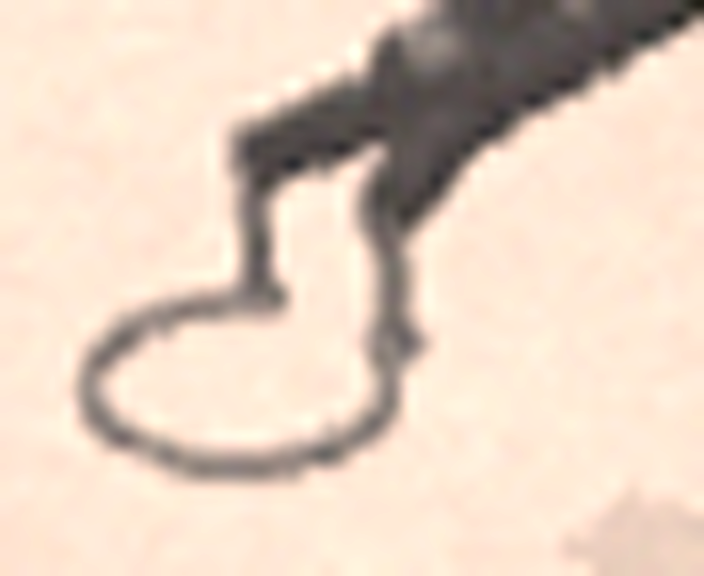

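```bash
cat >> h.py <<'E'
def pxc(x,y,s,u,v): return x+(u+.5)/s-.5, y+(v+.5)/s-.5
AX=None
def fitpts(x,y,s,pts):
    P=np.array([pxc(x,y,s,*p) for p in pts],np.float32); return P
def circ(n,P,z):
    "fit circle in world plane z to pixel points"
    W=np.array([plane(n,*p,z)[:2] for p in P]); A=np.c_[2*W,np.ones(len(W))]; s=np.linalg.lstsq(A,(W**2).sum(1),rcond=None)[0]
    return s[:2], np.sqrt(s[2]+s[:2]@s[:2])
E
python3 - <<'E'
from h import *
T=fitpts(268,152,13,[(160,240),(153,275),(240,147),(290,137),(340,152),(372,190),(385,240),(210,165)])
S=fitpts(236,160,16,[(90,390),(105,350),(150,315),(210,300),(110,430),(160,457),(240,467),(320,450),(365,425),(390,390)])
for z in(.115,.12,.125,.13):
    print(z,"top",circ("top",T,z),"side",circ("side",S,z))
o=bot.get_obs();a=np.radians(59.6)
print("pred",o['eef_pos'][:2]+.132*np.array([np.cos(a),np.sin(a)]), o['eef_pos'][2]-.0593+.0255)
c,r=circ("side",S,.124); c2,r2=circ("top",T,.124)
print(tri(proj("top",[*c2,.124]),proj("side",[*c,.124])))
E
```

```text
0.115 top (array([0.58707416, 0.00317109]), np.float64(0.02294844640520663)) side (array([ 0.58776498, -0.01015663]), np.float64(0.024409677257743644))
0.12 top (array([0.58586283, 0.00313043]), np.float64(0.02284483742314802)) side (array([ 0.58647589, -0.0025454 ]), np.float64(0.02417879049814715))
0.125 top (array([0.5846515 , 0.00308977]), np.float64(0.022741228441095853)) side (array([0.58518681, 0.00506583]), np.float64(0.023947903738546286))
0.13 top (array([0.58344016, 0.00304911]), np.float64(0.02263761945905144)) side (array([0.58389772, 0.01267706]), np.float64(0.02371701697894911))
pred [0.58488006 0.00414435] 0.12483081478771774
(array([0.58525637, 0.00310394, 0.12364938]), np.float64(0.000539738937653585))
```

```bash
python3 - <<'E'
from h import *
print(plane("top",288.0,178.27,.056),plane("top",288.1,179.04,.041))
# side: washer & axle end zoom
crop("side",5,234,196,40,36,18,"pics/c18.png",1.6)
E
```

```text
[0.58139259 0.00521925 0.056     ] [0.58263365 0.0050861  0.041     ]
```

View pics/c18.png

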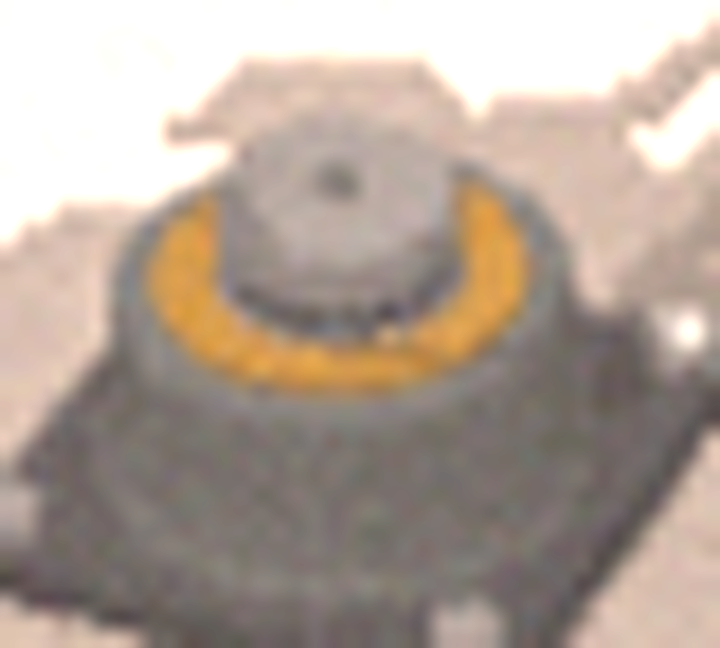

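```bash
python3 - <<'E'
from h import *
S=fitpts(234,196,18,[(147,265),(163,315),(200,355),(260,387),(320,395),(400,385),(470,350),(515,310),(533,260),(162,230),(520,220)])
print(circ("side",S,.041), plane("side",*pxc(234,196,18,338,180),.056))
go([0.5829,-0.01,.1],150)
E
```

```text
(array([0.58409928, 0.00731942]), np.float64(0.028171866780408037)) [0.58398103 0.00511351 0.056     ]
t 8.8 pos [ 0.5181 -0.1097  0.1586] toolx 149.65 j6 -1.25 tilt [-7.e-04  1.e-04 -1.e+00] w 0.0297 F [-0.1 -0.4 -0.8] M [-0.1   0.08  0.03]
move [-0.056  1.188  0.586] -0.004
```

{"method": "carry_out", "body": {
  "moves": [
    [0.026,0.005,0.06,0,-1],
    [0.026,0.005,0.16,0,-1],
    [0.026,0.005,0.26,0,-1],
    [0.026,0.005,0.35,0,-1],
    [0.026,0.005,0.41,0,-1],
    [0.026,0.005,0.43,0,-1],
    [0.026,0.005,0.43,0,-1],
    [0.026,0.005,0.43,0,-1]
  ]
}}

```text
clock: 9.6
eef_pos: [0.5167, -0.108, 0.1163]
tool_rot: [0.261, 0.965, 0.0, 0.0]
ft_force: [-0.1, 0.0, -1.6]
grip_width: 0.0297
```

```bash
python3 - <<'E'
from h import *
go([0.517,-0.1095,0.16],150); grab(6)
crop("side",6,232,180,46,42,16,"pics/c20.png",1.5)
crop("top",6,268,156,46,40,16,"pics/c19.png",2.2)
E
```

```text
t 9.6 pos [ 0.5167 -0.108   0.1163] toolx 149.71 j6 -1.25 tilt [ 6.e-04 -2.e-04 -1.e+00] w 0.0297 F [-0.1  0.  -1.6] M [-0.12  0.01  0.01]
move [-0.011 -0.011 -0.437] -0.003
```

View pics/c19.png

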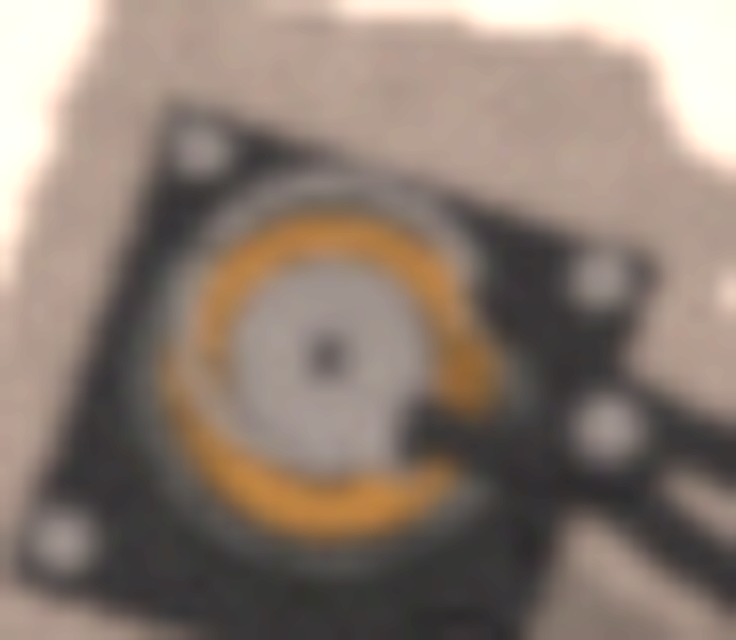

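View pics/c20.png

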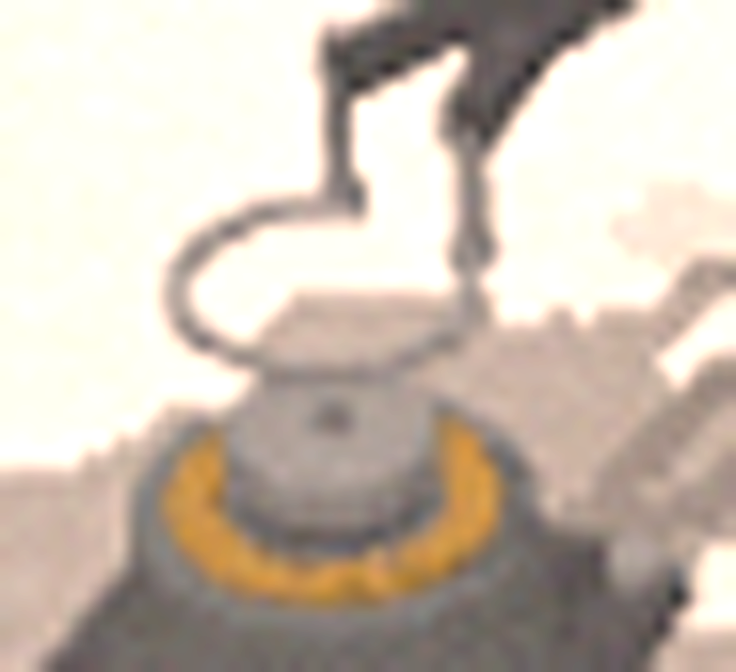

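```bash
python3 - <<'E'
from h import *
T=fitpts(268,156,16,[(178,305),(183,350),(205,398),(195,265),(230,220),(280,188),(335,180),(400,197),(443,225),(470,268)])
S=fitpts(232,180,16,[(175,290),(195,245),(240,213),(300,203),(200,335),(260,366),(330,372),(400,362),(450,340),(475,308)])
for z in(.078,.0825,.087):
    print(z,"top",circ("top",T,z),"side",circ("side",S,z))
A=fitpts(268,156,16,[(228,360),(245,420),(275,455),(330,475),(270,275),(330,255),(390,275),(425,320),(428,370)])
print("axle end top",circ("top",A,.056))
Wt=fitpts(268,156,16,[(163,385),(180,440),(215,492),(270,530),(330,542),(400,525),(460,480),(497,375)])
print("washer top",circ("top",Wt,.041))
Ws=fitpts(232,180,16,[(163,500),(180,545),(225,585),(290,605),(360,605),(430,588),(480,550),(502,490),(170,462),(487,445)])
print("washer side",circ("side",Ws,.041),"hole",plane("side",*pxc(232,180,16,332,415),.056),plane("top",*pxc(268,156,16,326,353),.056))
o=bot.get_obs();a=np.radians(59.7)
print("pred",o['eef_pos'][:2]+.132*np.array([np.cos(a),np.sin(a)]))
E
```

```text
0.078 top (array([0.58299066, 0.00442666]), np.float64(0.024625693631469218)) side (array([ 0.58415579, -0.00120603]), np.float64(0.024879186441051738))
0.0825 top (array([0.58195176, 0.00438631]), np.float64(0.02452886529740789)) side (array([0.58310023, 0.00512476]), np.float64(0.024681246326868675))
0.087 top (array([0.58091287, 0.00434596]), np.float64(0.02443203696336481)) side (array([0.58204466, 0.01145554]), np.float64(0.024483306212694206))
axle end top (array([0.58151819, 0.00492698]), np.float64(0.017837717549759383))
washer top (array([0.58242573, 0.00474239]), np.float64(0.028156846797348166))
washer side (array([0.58406307, 0.00769365]), np.float64(0.02840047987931682)) hole [0.58407865 0.00486041 0.056     ] [0.58324572 0.00547396 0.056     ]
pred [0.58335615 0.00596658]
```

{"method": "carry_out", "body": {
  "moves": [
    [0,0.007,0.04,0,-1],
    [0,0.007,0.09,0,-1],
    [0,0.007,0.14,0,-1],
    [0,0.007,0.18,0,-1],
    [0,0.007,0.19,0,-1],
    [0,0.007,0.19,0,-1],
    [0,0.007,0.19,0,-1]
  ]
}}

```text
clock: 10.4
eef_pos: [0.5168, -0.1074, 0.0971]
tool_rot: [0.261, 0.965, -0.0, 0.0]
ft_force: [0.1, 0.2, -1.5]
grip_width: 0.03
```

```bash
python3 - <<'E'
from h import *
go([0.517,-0.1075,0.0763],150); grab(7)
crop("side",7,232,180,46,42,16,"pics/c22.png",1.5)
crop("top",7,268,156,46,40,16,"pics/c21.png",2.2)
E
```

```text
t 10.4 pos [ 0.5168 -0.1074  0.0971] toolx 149.71 j6 -1.25 tilt [ 2.e-04 -1.e-04 -1.e+00] w 0.03 F [ 0.1  0.2 -1.5] M [-0.08  0.05  0.01]
move [-0.002 -0.     0.208] -0.003
```

View pics/c21.png

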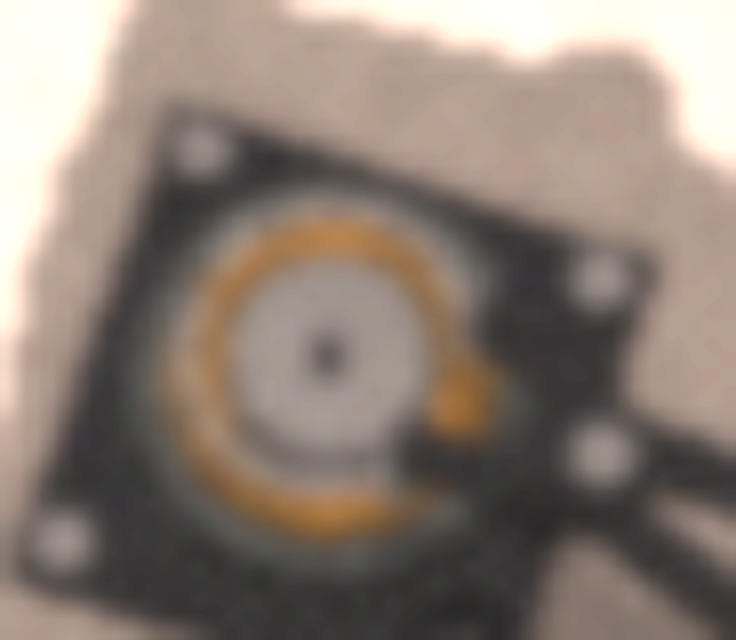

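View pics/c22.png

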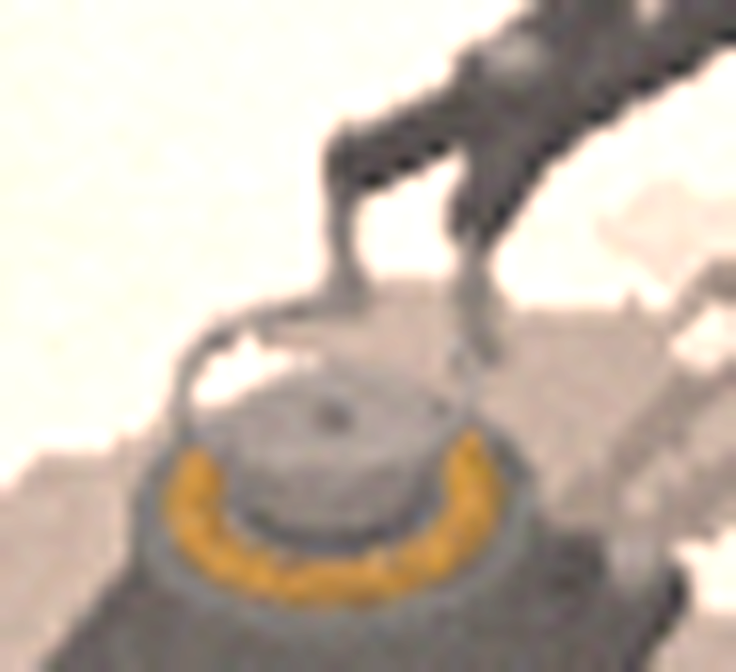

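```bash
python3 - <<'E'
from h import *
T=fitpts(268,156,16,[(183,370),(188,320),(215,258),(262,222),(330,207),(400,222),(447,262),(200,420),(240,465),(330,488)])
S=fitpts(232,180,16,[(180,410),(190,365),(225,328),(285,310),(330,302),(467,385)])
z=.0633
print("top",circ("top",T,z),"side",circ("side",S,z))
# expected side outline of ring for centre candidates
for c in([.5835,.005],[.5840,.006]):
  print([tuple(((proj("side",[c[0]+.02225*np.cos(t),c[1]+.02225*np.sin(t),z])-[232,180]+.5)*16-.5).round(0)) for t in np.radians([0,45,90,180,225,270,315])])
for c in([.5825,.005],[.5840,.006]):
  print("top",[tuple(((proj("top",[c[0]+.02225*np.cos(t),c[1]+.02225*np.sin(t),z])-[268,156]+.5)*16-.5).round(0)) for t in np.radians([0,45,90,135,180,270,315])])
E
```

```text
top (array([0.58245205, 0.00496684]), np.float64(0.024338406297205836)) side (array([0.5848613 , 0.00710743]), np.float64(0.02333083877766548))
[(np.float64(197.0), np.float64(374.0)), (np.float64(223.0), np.float64(433.0)), (np.float64(315.0), np.float64(461.0)), (np.float64(470.0), np.float64(385.0)), (np.float64(441.0), np.float64(327.0)), (np.float64(351.0), np.float64(300.0)), (np.float64(251.0), np.float64(319.0))]
[(np.float64(193.0), np.float64(377.0)), (np.float64(219.0), np.float64(437.0)), (np.float64(311.0), np.float64(465.0)), (np.float64(466.0), np.float64(389.0)), (np.float64(437.0), np.float64(331.0)), (np.float64(347.0), np.float64(304.0)), (np.float64(247.0), np.float64(323.0))]
top [(np.float64(329.0), np.float64(217.0)), (np.float64(234.0), np.float64(256.0)), (np.float64(195.0), np.float64(348.0)), (np.float64(234.0), np.float64(440.0)), (np.float64(328.0), np.float64(479.0)), (np.float64(462.0), np.float64(348.0)), (np.float64(423.0), np.float64(255.0))]
top [(np.float64(323.0), np.float64(209.0)), (np.float64(228.0), np.float64(247.0)), (np.float64(189.0), np.float64(339.0)), (np.float64(228.0), np.float64(431.0)), (np.float64(322.0), np.float64(470.0)), (np.float64(456.0), np.float64(339.0)), (np.float64(417.0), np.float64(247.0))]
```

Both views show the ring concentric with the axle end to within about 1 mm, against 2.5 mm of clearance. I'll slide down in stages and watch the force.

{"method": "carry_out", "body": {
  "moves": [
    [0,0,0.02,0,-1],
    [0,0,0.04,0,-1],
    [0,0,0.06,0,-1],
    [0,0,0.08,0,-1],
    [0,0,0.1,0,-1],
    [0,0,0.12,0,-1],
    [0,0,0.12,0,-1]
  ]
}}

```text
clock: 11.2
eef_pos: [0.5164, -0.1073, 0.0846]
tool_rot: [0.261, 0.965, -0.0, -0.0]
ft_force: [0.3, -0.1, -1.5]
grip_width: 0.0295
```

```bash
python3 - <<'E'
from h import *
go([0.5168,-0.1074,0.0771],150); grab(8)
crop("side",8,232,180,46,42,16,"pics/c24.png",1.5)
crop("top",8,268,156,46,40,16,"pics/c23.png",2.2)
E
```

```text
t 11.2 pos [ 0.5164 -0.1073  0.0846] toolx 149.71 j6 -1.25 tilt [-8.e-04  2.e-04 -1.e+00] w 0.0295 F [ 0.3 -0.1 -1.5] M [-0.11  0.02  0.03]
move [-0.004  0.001  0.075] -0.003
```

View pics/c23.png

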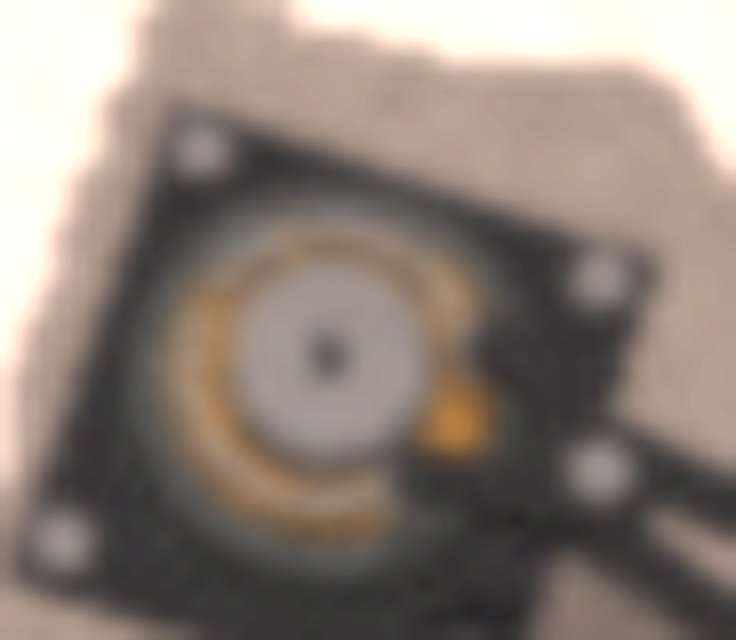

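View pics/c24.png

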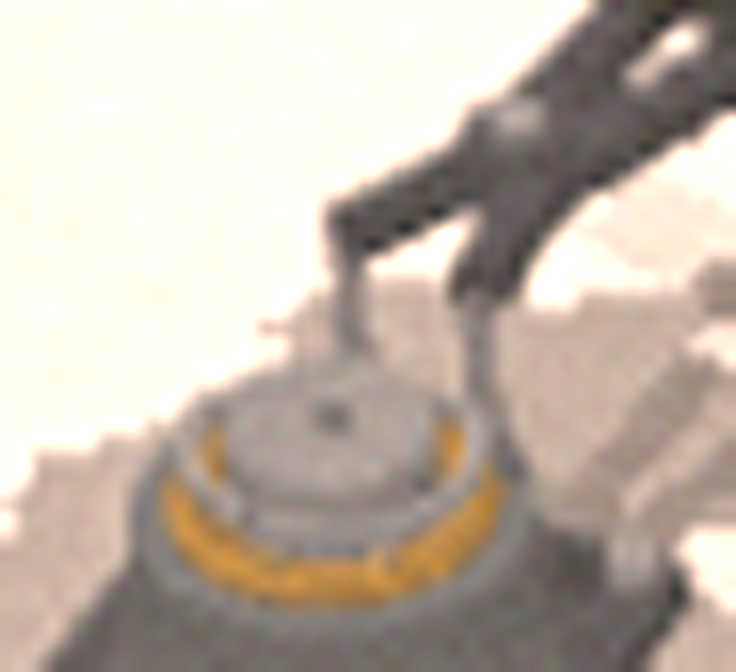

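The ring is over the axle end with even gaps and no force change (−1.5 N). Continuing down.

{"method": "carry_out", "body": {
  "moves": [
    [0,0,0.01,0,-1],
    [0,0,0.025,0,-1],
    [0,0,0.04,0,-1],
    [0,0,0.05,0,-1],
    [0,0,0.06,0,-1],
    [0,0,0.065,0,-1],
    [0,0,0.065,0,-1]
  ]
}}

```text
clock: 12.0
eef_pos: [0.5166, -0.1073, 0.0784]
tool_rot: [0.261, 0.965, -0.0, -0.0]
ft_force: [-0.8, 0.4, -0.6]
grip_width: 0.0298
```

```bash
python3 - <<'E'
from h import *
go([0.5168,-0.1074,0.0771],150); grab(9)
crop("side",9,232,180,46,42,16,"pics/c26.png",1.5)
crop("top",9,268,156,46,40,16,"pics/c25.png",2.2)
E
```

```text
t 12.0 pos [ 0.5166 -0.1073  0.0784] toolx 149.71 j6 -1.25 tilt [-2.e-04  0.e+00 -1.e+00] w 0.0298 F [-0.8  0.4 -0.6] M [-0.05  0.03  0.03]
move [-0.002  0.     0.013] -0.003
```

View pics/c25.png

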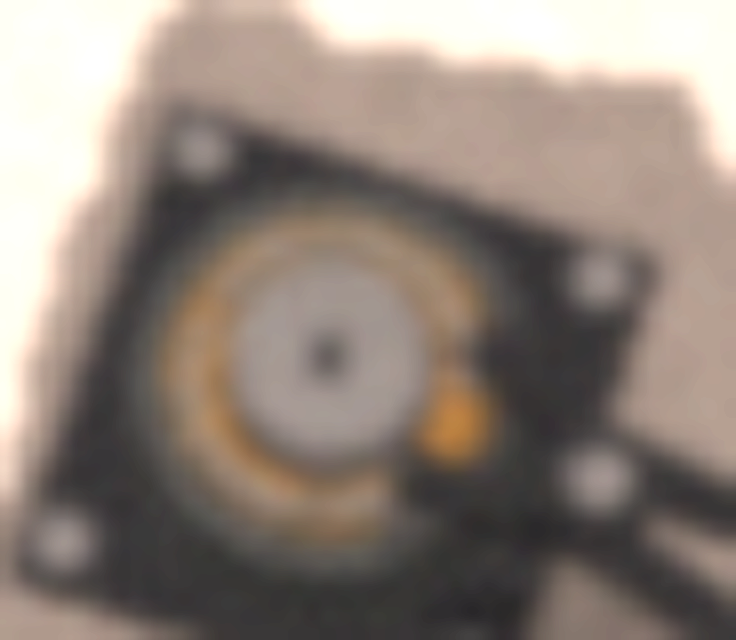

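View pics/c26.png

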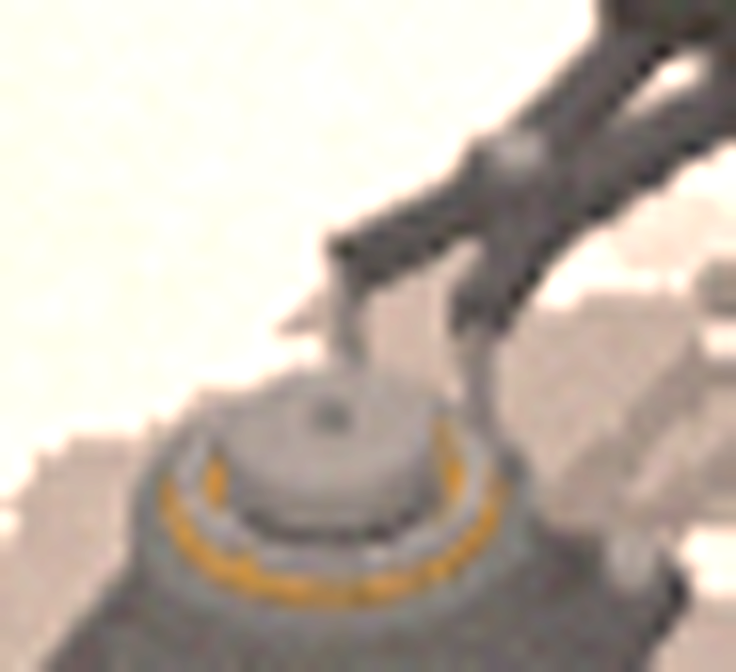

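{"method": "carry_out", "body": {
  "moves": [
    [0,0,0.004,0,-1],
    [0,0,0.008,0,-1],
    [0,0,0.01,0,-1],
    [0,0,0.01,0,-1],
    [0,0,0.01,0,-1]
  ]
}}

```text
clock: 12.6
eef_pos: [0.5167, -0.1073, 0.0775]
tool_rot: [0.261, 0.965, -0.0, -0.0]
ft_force: [0.3, 0.3, -1.1]
grip_width: 0.0298
```

{"method": "carry_out", "body": {
  "moves": [
    [0,0,0.003,0,-1],
    [0,0,0.005,0,-1],
    [0,0,0.005,0,-1],
    [0,0,0.005,0,-1]
  ]
}}

```text
clock: 13.0
eef_pos: [0.5167, -0.1074, 0.0771]
tool_rot: [0.261, 0.965, -0.0, 0.0]
ft_force: [-0.5, -0.8, -1.8]
grip_width: 0.0294
```

```bash
python3 - <<'E'
from h import *
go([0.5168,-0.1074,0.0771],150); grab(10)
crop("side",10,237,198,36,26,20,"pics/c28.png",1.5)
E
```

```text
t 13.0 pos [ 0.5167 -0.1074  0.0771] toolx 149.71 j6 -1.25 tilt [ 1.e-04 -1.e-04 -1.e+00] w 0.0294 F [-0.5 -0.8 -1.8] M [-0.09  0.08 -0.03]
move [-0.001  0.    -0.   ] -0.003
```

View pics/c28.png

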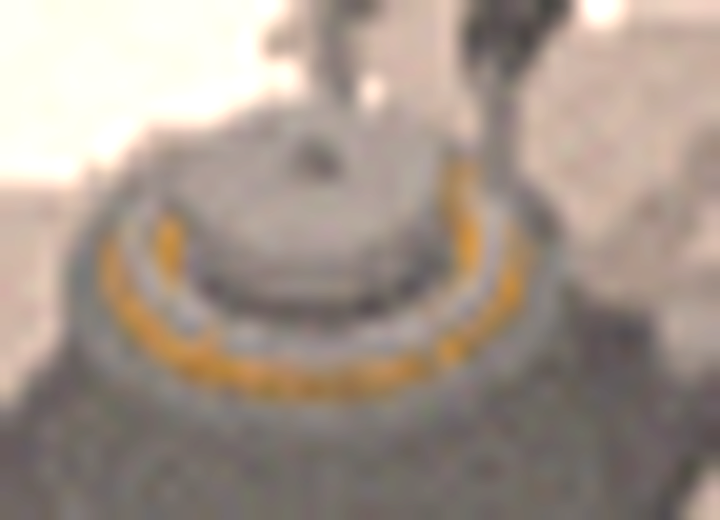

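{"method": "carry_out", "body": {
  "moves": [
    [0,0,0.003,0,-1],
    [0,0,0.005,0,-1],
    [0,0,0.005,0,-1],
    [0,0,0.005,0,-1]
  ]
}}

```text
clock: 13.5
eef_pos: [0.5167, -0.1074, 0.0766]
tool_rot: [0.261, 0.965, -0.0, 0.0]
ft_force: [-1.0, -0.5, 0.8]
grip_width: 0.0299
```

{"method": "carry_out", "body": {
  "moves": [
    [0,0,0,0,-1]
  ]
}}

```text
clock: 13.6
eef_pos: [0.5168, -0.1074, 0.0766]
tool_rot: [0.261, 0.965, -0.0, 0.0]
ft_force: [0.3, -1.4, -0.5]
grip_width: 0.0295
```

```bash
python3 - <<'E'
from h import *
L=[]
for i in range(12):
    imaging.camera("top"); o=bot.get_obs(); L.append(np.r_[o['ft_force'],o['ft_torque'],o['eef_pos'],o['grip_width']])
L=np.array(L); print(L.mean(0).round(4)); print(L.std(0).round(3)); print(L[:,2].round(1))
E
```

```text
[-6.2570e-01 -1.2955e+00 -3.9500e-02 -1.6410e-01  5.7900e-02 -1.0000e-03
  5.1670e-01 -1.0740e-01  7.6600e-02  2.9700e-02]
[0.489 0.536 0.396 0.036 0.036 0.036 0.    0.    0.    0.   ]
[-0.5 -0.5  0.7 -0.1 -0.2 -0.5  0.   0.2 -0.2  0.4 -0.3  0.4]
```

{"method": "carry_out", "body": {
  "moves": [
    [0,0,-0.005,0,-1],
    [0,0,-0.005,0,-1],
    [0,0,-0.005,0,-1]
  ]
}}

```text
clock: 14.5
eef_pos: [0.5168, -0.1072, 0.077]
tool_rot: [0.261, 0.965, 0.0, 0.0]
ft_force: [0.5, -0.6, -1.0]
grip_width: 0.0298
```

```bash
python3 - <<'E'
from h import *
L=[]
for i in range(12):
    im=imaging.camera("top"if i%2 else "side"); o=bot.get_obs(); L.append(np.r_[o['ft_force'],o['ft_torque'],o['eef_pos'],o['grip_width']])
    n="top"if i%2 else "side"; 
    if i<2: S={} if i==0 else S
    S.setdefault(n,[]).append(im.astype(float))
for n in S: cv2.imwrite(f"pics/{n}11.png",np.mean(S[n],0)[:,:,::-1].astype(np.uint8))
L=np.array(L); print(o['clock'],L.mean(0).round(4)); print(L.std(0).round(3))
crop("side",11,237,198,36,26,20,"pics/c30.png",1.5)
crop("top",11,272,162,34,32,18,"pics/c29.png",2.2)
E
```

```text
15.1 [ 0.3291  0.0441 -1.0643 -0.0181 -0.0996 -0.049   0.5167 -0.1072  0.077
  0.0297]
[0.536 0.459 0.299 0.049 0.034 0.032 0.    0.    0.    0.   ]
```

View pics/c29.png

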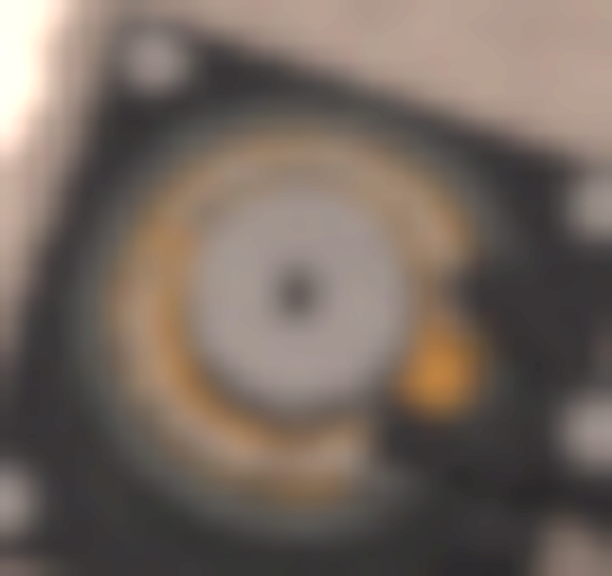

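View pics/c30.png

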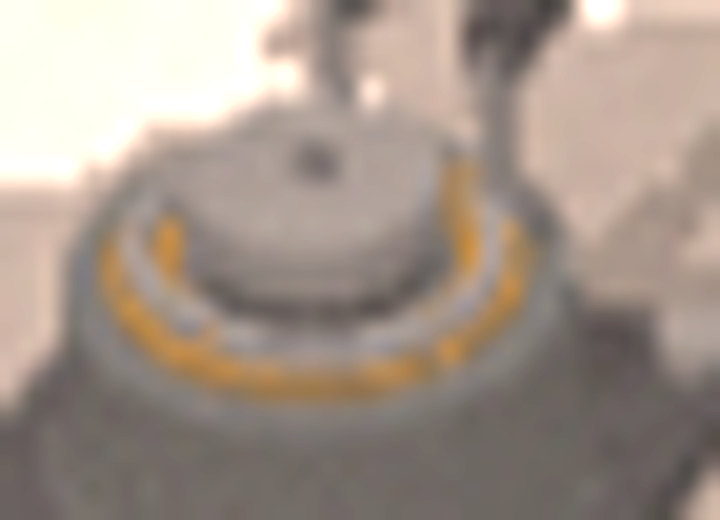

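The ring is concentric with the axle in both views. Contact first showed at a computed ring height of 42.8 mm (42.5 mm expected), and I've backed off 0.4 mm. Last check is the whole scene.

View pics/side11.png

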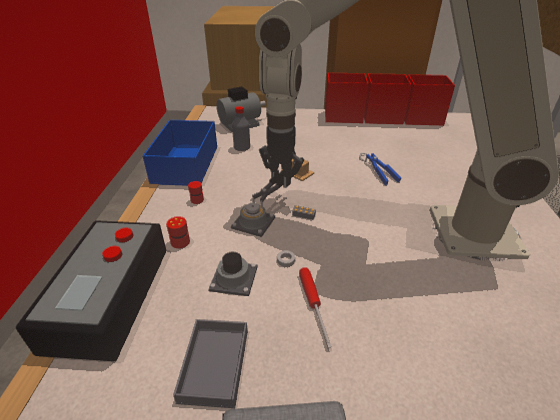

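```bash
python3 - <<'E'
from h import *
a=cv2.imread("pics/side0.png").astype(int);b=cv2.imread("pics/side11.png").astype(int)
# bystander shift check by template match
for n,(x,y,w,h) in dict(driver=(295,262,40,90),plug=(162,212,32,40),plug_s=(184,178,24,30),collar=(272,246,28,24),terminal=(288,202,32,20),spray=(228,100,26,55),tray=(172,315,80,92)).items():
    r=cv2.matchTemplate(b.astype(np.uint8)[y-8:y+h+8,x-8:x+w+8],a.astype(np.uint8)[y:y+h,x:x+w],cv2.TM_CCOEFF_NORMED); _,v,_,p=cv2.minMaxLoc(r); print(n,round(v,3),p[0]-8,p[1]-8)
E
```

```text
driver 0.834 0 0
plug 0.998 0 0
plug_s 0.998 0 0
collar 0.751 0 0
terminal 0.947 0 0
spray 0.998 0 0
tray 0.998 0 0
```

The side view shows the pliers level at about (270,190), the ring around the washer axle at (253,208), the capped axle untouched, and every bystander at zero pixel shift. Handing in.

```bash
python3 - <<'E'
from h import *
print(order.job_done()); o=bot.get_obs(); print(o['clock'],o['grip_width'],o['eef_pos'])
E
```

```text
the job is handed in; nothing more can be done
None
the job is handed in; nothing more can be done
```

I gripped the pliers by both handles, squeezed them to the stop and carried the spread ring to the axle with the washer. I lowered it straight over the axle end and handed in at about 15 s of the 38 s allowed, with the ring just above the washer and the pliers still squeezed.

**Last checks**
- **Centring:** The ring looked concentric with the axle to about 1 mm in both views, against 2.5 mm of clearance.
- **Height:** First light touch came at a computed ring height of 42.8 mm (42.5 mm expected). I backed off 0.4 mm, to about 43.2 mm. The sideways force of about 1.4 N seen at the touch disappeared.
- **Level:** The touch height agreed with the lifted geometry, so the pliers had not tilted in the grip.
- **Bystanders:** All seven showed zero pixel shift in the side view. The collar and driver matched less well (0.75 and 0.83), probably because the arm's shadow fell on them.

**Disagreements**
- **Grip width:** The gripper read about 30 mm where 36 mm was expected at the stop. It stayed at about 30 mm throughout, and the pictures showed the handles parallel and the ring fully round.
- **Cameras:** The two views differed by 2–3 mm in absolute position, so I centred the ring on the axle within each view instead.
- **Final vertical force:** It averaged −1.1 N, against about −1.5 N hanging free, so a trace of contact with the washer is possible.

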